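# Hang the bay marker on the rail and slide it to the collar

### The arm

A 6-joint arm with a two-finger parallel gripper is mounted at the origin on the work surface. World frame = base frame: x ahead of the robot, y to its left, z up, the work surface at z = 0. Lengths are in m, angles in degrees, forces in N, time in s.
With the tool pointing down it reaches from about 0.3 to 0.75 m from the base axis. Payload 8.5 kg.
Tool frame: the origin (TCP) lies at the very end of the fingers, on their centre line; the grasp point (between the pads) lies 19 mm behind it (env.tcp_to_grasp is the distance from the TCP to the grasp point, in m); z points along the fingers, y is the line along which they close (so a half turn about z gives the same grasp; the last joint's range is limited). The gripper opens to 85 mm and grips with 20 to 120 N. Pads are 22 mm wide; open, the fingers measure 114 mm over their backs; the gripper's body (76 mm by 85 mm) begins 54 mm behind the grasp point. The pads swing forward as they close: fully open they stand 13 mm farther back than shut.
Start: joints at [-88.138, 21.807, 74.336, -0, 83.858, -12.336], TCP at [0.135, -0.533, 0.231] pointing down, gripper open.
Joint ranges: [-178.18, 178.18], [-50.72, 133.34], [12.68, 142.11], [-81.47, 261.47], [9.98, 163.14], [-165.26, 165.26]. Speed limits (degrees/s): [136.94, 136.94, 180, 180, 180, 180].

### API

Orientations are given as a 3x3 rotation matrix whose columns are the frame's x, y, z axes.
In Python, from rig import status, get_image, env gives the robot as it stands.
- The arm moves only by the shell command python3 -m handwheel 'ROWS' [FORCE]. ROWS is text: rows parted by semicolons, each of 7 numbers parted by spaces: the shift along the world's x, y, z in cm, then the turn, a rotation vector about the world's x, y, z in degrees, then the opening, from 0 (shut) to 1 (fully open). In form: dx dy dz wx wy wz gripper; .... A call has 1 to 8 rows; each row is the pose to reach, as a shift and turn from the pose commanded when the call began; what a row does not reach only later rows make up. A row lasts 1/12 s, in which the tool goes at most 41.7 mm and 7.16 degrees, less where a joint would pass 70% of its speed; a pose out of reach is approached as far as the arm can. A call with a gripper value outside its range is refused whole. The fingers move at their own pace and stop on an object; FORCE is the grip in N (left out, the last holds). Time passes only in rows, so rows that repeat a pose let the fingers close. It gives the time, the measured TCP pose, the force, the opening and the grip force at its end, in the units of the state.
- status.observe(): the state, without advancing time (a new reading comes with each control period).
- get_image(name): name is "scene" or "top"; returns a dict with "color" (420x560x3 uint8, red, green, blue), "vertical_fov" (degrees; the focal length in pixels is half the picture's height over the tangent of half this angle, whatever the lens; pixels are square), "cx", "cy" (the principal point, pixels), "xyz" and "orientation" of the camera in the world. Camera axes: x right, y down, z forward; pixel columns grow to the right and rows downward; lengths in m; the calibration is good to about 2 mm. A picture is of the moment at which its call begins. There is no depth.
- env.close_job(): hands the job in; it is judged then, once.
The state is a dict: "time_s": time; "q": joint angles; "qvel": joint speeds; "joint_efforts": joint torques, N m; "position": TCP position; "tool_rot": TCP orientation; "ft_force": force on the tool from outside, world axes, zero at the start; "wrist_torque": the same for the moment, N m; "grip_width": finger opening in m; "gripper_force": force on a finger pad.
Only numpy, scipy, OpenCV 4.12 (cv2) and the standard library are available. Lean on these libraries where they do the work, as an engineer would, in place of code of your own. Each camera call takes 0.05 s, during which the arm holds its last target. There are 200 camera calls.

### The job

Take the bay marker off the little easel and hang it by both its hooks on the rail under the lamp bar, plate and grip fin facing the robot, on the free stretch of rail about 12 cm or more short of the collar. Then, keeping it on the rail, slide it along until it just touches the collar, without shoving the collar along, and let go so that it hangs freely there. Leave the bottle, the bowl and the jar where they are.

Things in the scene. Friction and masses are not known exactly. Their poses are not given: they have to be found in the camera images.
- marker: Loose bay marker, aluminium, 0.11 to 0.23 kg, leaning back 25 degrees on the easel at the start. Frame as when hanging: x away from the robot, y along the rail, z up; origin at the middle of the plate's lower edge. Plate 5 (x) by 100 (y) by 80 (z) mm with two equal hooks on top at y = -40 and +40, 148 mm tall in all, and a grip fin on its front (-x) face.
- marker_grip (a point): Point in the marker's flat grip fin, at (-50, 0, 60) mm in the marker's frame. The fin is 8 mm thick (y) and spans x = -2 to -70, z = 45 to 75 mm; grasp it across the 8 mm, fingers closing along the marker's y.
- marker_seat (a point): Where the rail's axis lies when the marker hangs: (0, 0, 132) mm in the marker's frame, midway between the hooks. Hooks are 6 mm round bar: from the plate's top each jogs to x = -14, rises, peaks as an inverted V at x = 0, z = 145, comes down at x = 14 to a free tip; legs 22 mm apart inside; outer faces at y = -43 and +43.
- marker_tip (a point): Level of the hooks' free tips, midway between them: (14, 0, 114) mm in the marker's frame. The rail enters the hooks from the +x side, through the 34 mm high gap between the plate's top edge (z = 80) and these tips, then goes up into the V: so bring the marker over the rail from the robot's side and lower it.
- rail_mid (a point): Middle of the fixed rail, on its axis, 235 mm above the table; y along the rail, x away from the robot, z up. Round steel rail, 12 mm in diameter, 460 mm long between two aluminium posts 12 mm wide (y), 18 mm deep (x), 345 mm tall.
- lamp_edge (a point): Middle of the lower front edge of the white lamp bar over the whole rail; axes as rail_mid. The bar spans x = -55 to -5 and z = 75 to 110 mm from the rail's axis, 484 mm long, so a hand cannot come straight down on the fin of the hanging marker: the tool must lean back towards the robot, some 30 to 45 degrees.
- collar: Stop collar on the rail: dark steel disc 32 mm in diameter, 20 mm long (y), brass thumbscrew on top; origin at its centre, on the rail's axis, y along the rail. It sits left (+y) of the rail's middle, lightly clamped: a push of about 8 N slides it. When the marker touches its -y face, marker_seat is 53 mm to the -y side of its origin.
- easel: Fixed wooden easel, 130 by 130 mm, about 105 mm tall, on which the marker leans; its sloping board backs the lower 64 mm of the plate. Origin at the centre of its underside; its front faces -x.
- bottle: Bystander: white bottle with a blue cap, 64 mm in diameter, 140 mm tall; origin at the centre of its underside.
- bowl: Bystander: terracotta bowl, 110 mm in diameter, 50 mm tall, standing under the rail; origin at the centre of its underside.
- jar: Bystander: amber jar with a black lid, 70 mm in diameter, 80 mm tall; origin at the centre of its underside.
Mind the look-alikes: they are no part of the job. Leave any green or orange look-alike of the marker alone.

How it is judged (in metres and radians):
On the way, in this order (a step that is already met when the one before it is completed fails the run):
1. the marker is hooked on the rail, more than 90 mm clear of the collar on its -y side (z of marker_seat in the frame of rail_mid between -0.007 and 0.007 m and x of marker_seat in the frame of rail_mid between -0.01 and 0.01 m and angle between the y axis of marker and the y axis of rail_mid, either way round below 0.12 rad and angle between marker's own z axis and vertical below 0.3 rad and y of marker_seat in the frame of collar below -0.143 m), for 0.2 s.
2. hanging on the rail, the marker touches the collar (z of marker_seat in the frame of rail_mid between -0.007 and 0.007 m and x of marker_seat in the frame of rail_mid between -0.01 and 0.01 m and angle between the y axis of marker and the y axis of rail_mid, either way round below 0.12 rad and angle between marker's own z axis and vertical below 0.3 rad and contact force between marker and collar above 0.2 N), for 0.05 s.
At the end, for the whole second after the job is handed in: The marker hangs by both hooks seated on the rail (seat point within 7 mm in height and 10 mm across of the rail's axis, along the rail within 0.12 rad, upright within 0.3 rad), its hook no more than 4 mm from the collar's -y face, at rest (z of marker_seat in the frame of rail_mid between -0.007 and 0.007 m and x of marker_seat in the frame of rail_mid between -0.01 and 0.01 m and angle between the y axis of marker and the y axis of rail_mid, either way round below 0.12 rad and angle between marker's own z axis and vertical below 0.3 rad and y of marker_seat in the frame of collar between -0.057 and -0.049 m and linear speed of marker below 0.02 m/s and angular speed of marker below 0.3 rad/s); the robot touches nothing.
It fails at once if the collar is shoved more than 6 mm along (distance of collar from where it was at the start of the episode above 0.006 m).
It fails at once if the marker is lifted off the rail less than about 75 mm from the collar (it is to be slid there) (z of marker_seat in the frame of rail_mid above 0.014 m and x of marker_seat in the frame of rail_mid between -0.02 and 0.04 m and y of marker_seat in the frame of collar above -0.13 m).
It fails at once if the bottle is disturbed (distance of bottle from where it was at the start of the episode above 0.02 m).
It fails at once if the bowl is disturbed (distance of bowl from where it was at the start of the episode above 0.02 m).
It fails at once if the jar is disturbed (distance of jar from where it was at the start of the episode above 0.02 m).
It also fails if it takes over 51 s, if anything falls off the work surface, if the arm or the gripper's body presses on something with over 40 N, if the wrist force passes 120 N, or if a joint passes its speed limit or range.

## Working session

There is one attempt and no reset: what is moved stays moved. The work goes in short steps, Python scripts to look and compute and a shell command to move; the robot and the scene stay as the last step left them, time stands still between calls to the robot, and variables do not carry over. Pictures are saved under pics/ and viewed, at most 12 in all, crops included, and the job is handed in when it is done.

```bash
ls; mkdir -p pics; python3 - <<'E'
from rig import status,get_image,env
import cv2,json
for n in("scene","top"):
    g=get_image(n);cv2.imwrite(f"pics/{n}0.png",g["color"][:,:,::-1])
    print(n,g["vertical_fov"],g["cx"],g["cy"],g["xyz"],g["orientation"],[k for k in g])
s=status.observe();print(s["time_s"],s["position"],s["tool_rot"],s["grip_width"],s["ft_force"],env.tcp_to_grasp)
E
```

```text
pics
scene 48.32084859213794 274.3196676717709 202.33064227948552 [1.3127094  0.44337753 1.1844744 ] [[-0.45943508  0.6473035  -0.60820851]
 [ 0.88799587  0.34982477 -0.29847273]
 [ 0.01956396 -0.67721549 -0.7355246 ]] ['color', 'vertical_fov', 'cx', 'cy', 'xyz', 'orientation']
top 47.861973354690086 279.43569381589293 209.7674250035409 [0.37147039 0.01252237 1.65760094] [[ 0.01957559 -0.99679357  0.0775846 ]
 [-0.99980153 -0.01980376 -0.00217257]
 [ 0.00370207 -0.07752667 -0.99698341]] ['color', 'vertical_fov', 'cx', 'cy', 'xyz', 'orientation']
0.1 [ 0.13487736 -0.53292463  0.23077962] [[ 9.69458925e-01  2.45253725e-01 -5.03485689e-05]
 [ 2.45253575e-01 -9.69458059e-01  1.32503949e-03]
 [ 2.76160044e-04 -1.29691952e-03 -9.99999121e-01]] 0.08537449303846072 [-0.56225102  0.52594477 -0.23958604] 0.0187
```

View pics/scene0.png

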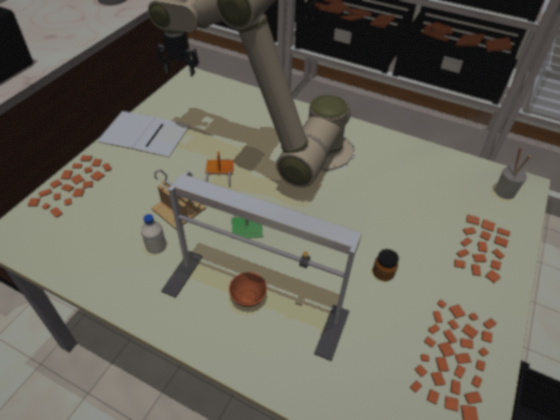

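View pics/top0.png

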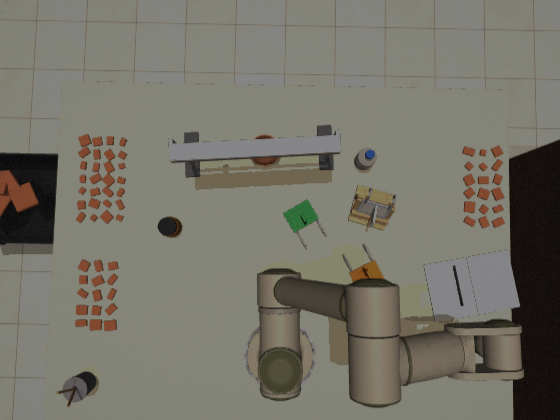

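The scene view shows the lamp bar from (175,188) to (355,238), the collar near (305,260), and the easel with the marker near (178,200). In the top view the bar runs from (170,150) to (340,142) and the easel is near (373,208). I'll enlarge these.

```bash
python3 - <<'E'
import cv2,numpy as np
t=cv2.imread("pics/top0.png");s=cv2.imread("pics/scene0.png")
def crop(im,x,y,w,h,k,):
    c=cv2.resize(im[y:y+h,x:x+w],None,fx=k,fy=k,interpolation=cv2.INTER_CUBIC)
    c=cv2.convertScaleAbs(c,alpha=1.4,beta=15)
    for i in range(0,w,10):
        cv2.line(c,(i*k,0),(i*k,6),(0,0,255),1);cv2.putText(c,str(x+i),(i*k,16),0,.35,(0,0,255),1)
    for j in range(0,h,10):
        cv2.line(c,(0,j*k),(6,j*k),(0,0,255),1);cv2.putText(c,str(y+j),(8,j*k+4),0,.35,(0,0,255),1)
    return c
a=crop(t,340,175,66,60,6);b=crop(s,140,160,66,75,6)
m=np.zeros((450,800,3),np.uint8);m[:360,:396]=a;m[:450,400:796]=b
cv2.imwrite("pics/c1.png",m)
cv2.imwrite("pics/c2.png",crop(s,160,175,200,150,4))
cv2.imwrite("pics/c3.png",crop(t,160,115,200,75,4))
E
```

```text
(no output)
```

View pics/c1.png

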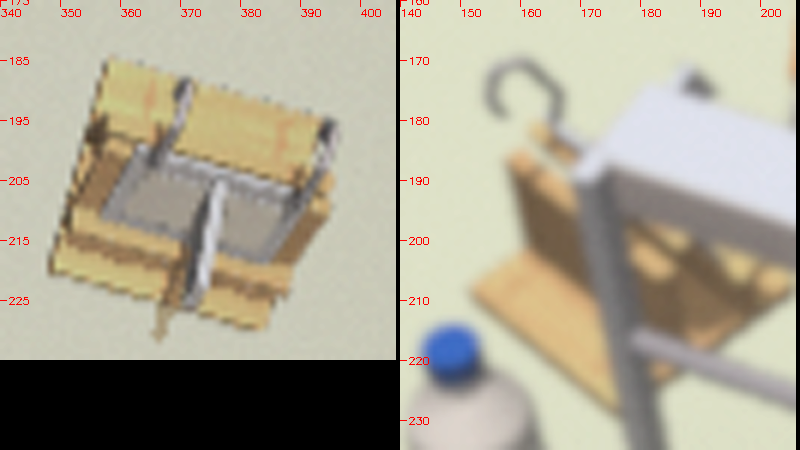

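View pics/c2.png

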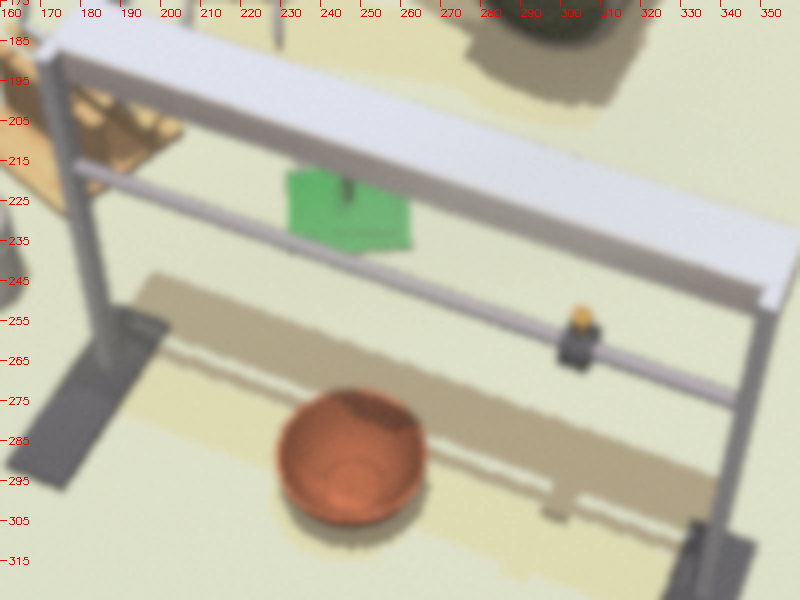

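View pics/c3.png

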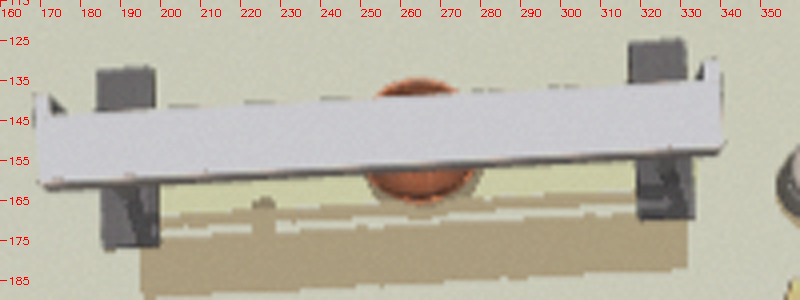

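The marker plate in the top view has corners at about (363,200), (390,207), (357,211) and (385,219), and the fin's end is at (372,225). In the scene view its outer hook is at (160,171). The rail runs from (179,216) to (344,274.5), with the collar at (304.5,261.5). Next I fit the poses.

```bash
cat > h.py <<'E'
import numpy as np
from scipy.spatial.transform import Rotation as R
from scipy.optimize import least_squares
C={"scene":(48.32084859213794,274.3196676717709,202.33064227948552,[1.3127094,0.44337753,1.1844744],[[-0.45943508,0.6473035,-0.60820851],[0.88799587,0.34982477,-0.29847273],[0.01956396,-0.67721549,-0.7355246]]),
"top":(47.861973354690086,279.43569381589293,209.7674250035409,[0.37147039,0.01252237,1.65760094],[[0.01957559,-0.99679357,0.0775846],[-0.99980153,-0.01980376,-0.00217257],[0.00370207,-0.07752667,-0.99698341]])}
def proj(c,P):
    f,cx,cy,o,M=C[c];f=210/np.tan(np.radians(f/2))
    p=np.array(M).T@(np.asarray(P)-o);return np.array([cx+f*p[0]/p[2],cy+f*p[1]/p[2]])
def pose(v,lean=0):  # v: x y z yaw(deg)
    return R.from_euler("ZY",[v[3],lean],degrees=True).as_matrix(),np.array(v[:3])
def fit(v0,obs,lean=0,fixz=None):
    def full(v): return v if fixz is None else [v[0],v[1],fixz,v[2]]
    def res(v):
        M,t=pose(full(v),lean)
        return np.concatenate([proj(c,M@(np.array(p)/1000)+t)-uv for c,p,uv in obs])
    s=least_squares(res,v0,loss="soft_l1",x_scale=[.01]*(len(v0)-1)+[1])
    return np.array(full(s.x)),res(s.x).reshape(-1,2).round(1)
E
python3 - <<'E'
from h import *
np.set_printoptions(precision=4,suppress=True)
o=[("scene",(0,-230,0),(179.2,215.7)),("scene",(0,230,0),(343.7,274.5)),
("top",(-55,242,110),(169.5,161.2)),("top",(-55,-242,110),(340.5,152.5)),
("scene",(-5,-242,110),(172.5,187.5)),("scene",(-5,242,75),(352.5,252))]
r,e=fit([.65,0,3],o,0,.235);print("rail",r,e.tolist())
M,t=pose(r)
s=least_squares(lambda a:proj("scene",M@[0,a[0],0]+t)-(304.5,261.5),[.1]);print("collar",s.x,s.fun)
o=[("top",(-2.5,50,80),(363.3,199.7)),("top",(-2.5,-50,80),(390.3,206.7)),("top",(-70,0,75),(372.3,225.5)),
("top",(14,40,131),(370.5,188.8)),("top",(14,-40,131),(394.6,196)),
("scene",(0,-40,147),(160.3,170.3)),("scene",(14,-40,114),(158,179.5)),("scene",(0,40,147),(187.5,171.5))]
r,e=fit([.5,-.25,.04,-15],o,25);print("marker",r,e.tolist())
M,t=pose(r,25);print("grip",M@[-.05,0,.06]+t,"y",M[:,1])
a=40
print("toolz",M@[np.sin(np.radians(a)),0,-np.cos(np.radians(a))])
# bystanders
E
```

```text
rail [0.6752 0.0856 0.235  4.2724] [[-0.3, 0.1], [-0.0, -0.3], [-0.9, 0.6], [0.4, 0.0], [-2.4, -3.3], [1.0, 4.0]]
collar [0.1295] [ 0.3643 -1.0273]
marker [  0.4831  -0.2979   0.0451 -13.7446] [[-2.3, 1.2], [0.4, 2.0], [0.3, -2.4], [-1.5, 0.7], [-1.3, -0.1], [-4.6, -0.5], [-0.1, -1.6], [-14.8, 10.6]]
grip [ 0.4638 -0.2931  0.1206] y [0.2376 0.9714 0.    ]
toolz [ 0.2514 -0.0615 -0.9659]
```

```bash
python3 - <<'E'
from h import *
np.set_printoptions(precision=4,suppress=True)
o=[("scene",(0,-230,0),(179.2,215.7)),("scene",(0,230,0),(343.7,274.5)),
("top",(-55,242,110),(169.5,161.2)),("top",(-55,-242,110),(340.5,152.5)),
("scene",(9,-236,110),(172.5,187.5)),("scene",(9,236,110),(352.5,252))]
r,e=fit([.65,0,3],o,0,.235);print("rail",r,e.tolist())
M,t=pose(r)
s=least_squares(lambda a:proj("scene",M@[0,a[0],0]+t)-(304.5,261.5),[.1]);print("collar",s.x,s.fun,M@[0,s.x[0],0]+t)
yc=s.x[0]; print("hang seat target(-190)",M@[0,yc-.19,0]+t, "final",M@[0,yc-.053,0]+t)
o=[("top",(-2.5,50,80),(363.3,199.7)),("top",(-2.5,-50,80),(390.3,206.7)),("top",(-70,0,75),(372.3,225.5)),
("top",(14,40,131),(370.5,188.8)),("top",(14,-40,131),(394.6,196)),
("scene",(0,-40,147),(160.3,170.3)),("scene",(14,-40,114),(158,179.5)),("scene",(17,-40,128),(154.5,175.8))]
for fz in (None,.047):
    r,e=fit([.5,-.25,.04,-15] if fz is None else [.5,-.25,-15],o,25,fz);print("marker",r,e.tolist())
    M,t=pose(r,25);g=M@[-.05,0,.06]+t;a=np.radians(40);z=M@[np.sin(a),0,-np.cos(a)]
    y=-M[:,1];Rt=np.c_[np.cross(y,z),y,z]
    R0=np.array([[.96946,.24525,0],[.24525,-.96946,.0013],[.0003,-.0013,-1]])
    p=g+.0187*z;p0=np.array([.13488,-.53292,.23078])
    print("grip",g,"tcp",p,"shift cm",(p-p0)*100,"rot",np.degrees(R.from_matrix(Rt@R0.T).as_rotvec()),"z",z)
    print("fin base/tip px top",proj("top",M@[-.002,0,.075]+t),proj("top",M@[-.07,0,.045]+t))
E
```

```text
rail [0.675  0.0868 0.235  3.8815] [[0.4, -0.2], [0.3, 0.4], [-1.5, 0.0], [-0.1, 0.7], [-2.6, 0.8], [-0.8, -0.8]]
collar [0.1284] [ 0.2791 -0.7729] [0.6663 0.2149 0.235 ]
hang seat target(-190) [0.6792 0.0253 0.235 ] final [0.6699 0.162  0.235 ]
marker [  0.4846  -0.2988   0.0412 -16.3564] [[-1.6, 0.3], [0.6, 2.5], [-0.1, -2.9], [-0.4, 0.1], [-0.5, 0.4], [-5.1, -0.1], [-0.5, -1.3], [0.1, 1.2]]
grip [ 0.4654 -0.2932  0.1167] tcp [ 0.4701 -0.2946  0.0986] shift cm [ 33.5193  23.833  -13.213 ] rot [ -0.3595 -15.1565 -30.3866] z [ 0.2483 -0.0729 -0.9659]
fin base/tip px top [375.8557 205.1964] [369.4767 226.7447]
marker [  0.4847  -0.2976   0.047  -15.3885] [[-1.9, 0.3], [0.6, 2.0], [0.1, -3.0], [-0.8, -0.1], [-0.7, -0.2], [-5.0, -1.0], [-0.5, -2.2], [0.2, 0.3]]
grip [ 0.4655 -0.2923  0.1225] tcp [ 0.4702 -0.2936  0.1044] shift cm [ 33.5286  23.933  -12.6333] rot [ -0.2313 -15.1478 -29.4244] z [ 0.2495 -0.0687 -0.9659]
fin base/tip px top [375.6939 204.9401] [369.6602 226.6804]
```

```bash
python3 -m handwheel '4 3 0 0 -2 -4 0.7; 8 6 0 0 -4 -8 0.7; 12 9.5 0 0 -6 -12 0.7; 16 12.5 0 0 -8 -16 0.7; 20 15.5 -1 0 -10 -20 0.7; 23.5 18.5 -1 0 -12 -24 0.7; 27 21.5 -2 -0.2 -14 -27 0.7; 30 24 -2.5 -0.3 -15.15 -29.8 0.7' 30; python3 -m handwheel '1 0.6 -0.5 0 0 0 0.7; 1 0.6 -0.5 0 0 0 0.7; 1 0.6 -0.5 0 0 0 0.7'
python3 - <<'E'
from rig import *
import cv2,numpy as np
s=status.observe();print(s["position"],s["tool_rot"],s["ft_force"],s["time_s"])
m=[]
for n,(x,y,w,h) in(("top",(320,165,100,100)),("scene",(120,120,100,100))):
    c=get_image(n)["color"][y:y+h,x:x+w,::-1];m.append(cv2.resize(c,None,fx=4,fy=4,interpolation=cv2.INTER_CUBIC))
cv2.imwrite("pics/p5.png",np.hstack(m))
E
```

```text
time_s: 0.77
position: [0.3958, -0.3248, 0.2129]
tool_rot: [[0.928, -0.275, 0.25], [-0.266, -0.961, -0.072], [0.26, 0.001, -0.966]]
ft_force: [1.4, -0.7, -0.9]
grip_width: 0.0598
gripper_force: 0.0
time_s: 1.02
position: [0.405, -0.3201, 0.2079]
tool_rot: [[0.93, -0.27, 0.248], [-0.261, -0.963, -0.071], [0.258, 0.001, -0.966]]
ft_force: [-0.0, -0.5, 0.6]
grip_width: 0.0596
gripper_force: 0.0
[ 0.40503981 -0.32005406  0.20790213] [[ 0.93035996 -0.27026922  0.24775975]
 [-0.26082013 -0.96278391 -0.07085191]
 [ 0.25768819  0.00129705 -0.96622726]] [-0.03396565 -0.51711269  0.63932779] 1.0167
```

View pics/p5.png

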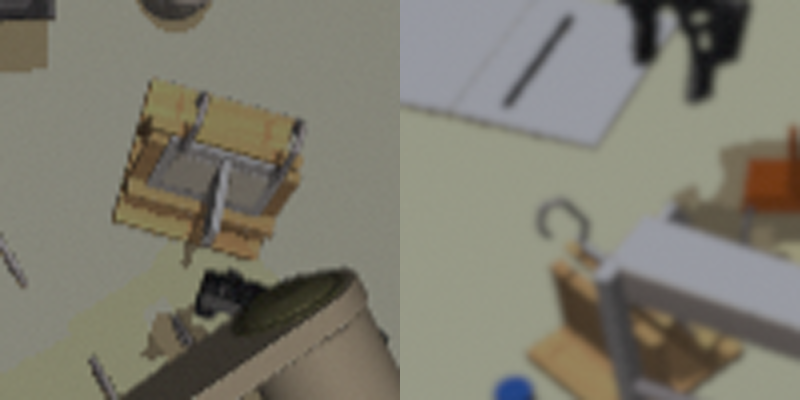

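The gripper (black, top view about (375,238)) is short of the easel, and the marker is undisturbed. I continue to the pre-grasp pose.

```bash
python3 -m handwheel '2 1.7 -0.4 0 0 0 0.7; 4 3.4 -0.8 0 0 0 0.7; 4 3.4 -0.8 0 0 0 0.7; 4 3.4 -0.8 0 0 0 0.7'
python3 - <<'E'
from rig import *
from h import *
import cv2
s=status.observe();p=s["position"];M=s["tool_rot"];print(p,M[:,2])
m=[]
for n,(x,y,w,h) in(("top",(330,170,66,70)),("scene",(130,120,66,70))):
    print(n,proj(n,p),proj(n,p+.03*M[:,1]),proj(n,p-.03*M[:,1]))
    c=get_image(n)["color"][y:y+h,x:x+w,::-1];m.append(cv2.resize(c,None,fx=6,fy=6,interpolation=cv2.INTER_CUBIC))
cv2.imwrite("pics/p6.png",np.hstack(m))
E
```

```text
time_s: 1.45
position: [0.4447, -0.2869, 0.2001]
tool_rot: [[0.93, -0.272, 0.248], [-0.262, -0.962, -0.072], [0.258, 0.002, -0.966]]
ft_force: [0.3, 0.7, -0.5]
grip_width: 0.0598
gripper_force: 0.0
[ 0.44474523 -0.28688927  0.20014835] [ 0.24808492 -0.07177652 -0.96607557]
top [375.21484557 224.64413332] [384.56721627 227.47102776] [365.87042971 221.81964335]
scene [188.659449   154.33406771] [182.53312384 149.90830589] [194.89967891 158.84211627]
```

View pics/p6.png

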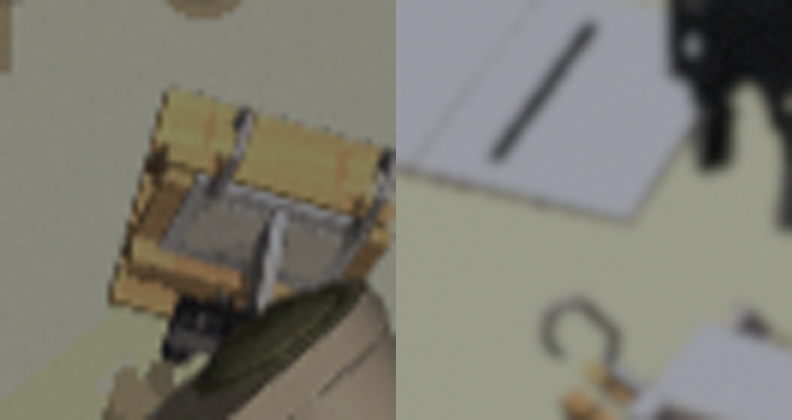

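The left fingertip in the scene view, at about (183,147.5), agrees with its projection. I'll refit the marker, reading the top scene vertex (160,170) as the hook's front shoulder and the dark end at (188.5,172) as the fin end.

```bash
python3 - <<'E'
from h import *
np.set_printoptions(precision=4,suppress=True)
o=[("top",(-2.5,50,80),(363.3,199.7)),("top",(-2.5,-50,80),(390.3,206.7)),("top",(-70,0,75),(372.3,224)),
("top",(14,40,131),(370.5,188.8)),("top",(14,-40,131),(394.6,196)),("top",(-2.5,0,75),(376.3,205.5)),
("scene",(-14,-40,131),(160,170.5)),("scene",(14,-40,114),(158,179.5)),("scene",(14,-40,131),(154.8,174.8)),("scene",(-70,0,75),(188,172))]
for fz in (None,.047):
    r,e=fit([.5,-.25,.04,-15] if fz is None else [.5,-.25,-15],o,25,fz);print("marker",r,e.tolist())
    M,t=pose(r,25);g=M@[-.05,0,.06]+t;a=np.radians(40);z=M@[np.sin(a),0,-np.cos(a)]
    print("grip",g,"tcp",g+.0187*z)
E
```

```text
marker [  0.4855  -0.3006   0.0358 -16.7839] [[-1.3, 0.1], [0.8, 2.5], [0.1, -1.6], [0.0, 0.0], [-0.3, 0.4], [-0.2, -0.3], [0.4, -0.2], [-0.9, -0.2], [-0.4, 2.1], [0.0, -0.7]]
grip [ 0.4664 -0.2948  0.1113] tcp [ 0.471  -0.2962  0.0933]
marker [  0.4856  -0.2983   0.047  -15.5426] [[-1.7, -0.0], [0.8, 1.8], [0.3, -1.7], [-0.5, -0.3], [-0.5, -0.4], [-0.4, -0.7], [0.4, -2.3], [-0.9, -2.1], [-0.3, 0.2], [0.1, -3.1]]
grip [ 0.4664 -0.2929  0.1225] tcp [ 0.471  -0.2942  0.1044]
```

```bash
python3 -m handwheel '0.7 -0.2 -2.6 0 0 0 0.7; 1.3 -0.4 -5.2 0 0 0 0.7; 2 -0.7 -7.8 0 0 0 0.7; 2.4 -0.8 -9.4 0 0 0 0.7; 2.6 -0.9 -10.2 0 0 0 0.7; 2.6 -0.9 -10.2 0 0 0 0.7'; python3 -m handwheel '0 0 0 0 0 0 0; 0 0 0 0 0 0 0; 0 0 0 0 0 0 0; 0 0 0 0 0 0 0; 0 0 0 0 0 0 0; 0 0 0 0 0 0 0; 0 0 0 0 0 0 0; 0 0 0 0 0 0 0' 50
```

```text
time_s: 2.05
position: [0.4702, -0.2961, 0.0969]
tool_rot: [[0.93, -0.273, 0.247], [-0.264, -0.962, -0.07], [0.256, 0.0, -0.967]]
ft_force: [-0.4, 1.1, -0.6]
grip_width: 0.0597
gripper_force: 0.0
time_s: 2.72
position: [0.471, -0.2958, 0.0992]
tool_rot: [[0.93, -0.272, 0.249], [-0.262, -0.962, -0.073], [0.26, 0.003, -0.966]]
ft_force: [-4.1, 0.7, 6.8]
grip_width: 0.0074
gripper_force: 49.4
```

```bash
python3 -m handwheel '0 0 1 0 0 0 0; -0.5 0 3 0 0 0 0; -1 0 6 0 0 0 0; -1.5 0 9 0 0 0 0; -2 0 12 0 0 0 0; -2 0 13 0 0 0 0; -2 0 13 0 0 0 0'
cat >> h.py <<'E'
def tool(yaw,a): # hanging-type tool rot
    M=R.from_euler("z",yaw,degrees=True).as_matrix();a=np.radians(a)
    y=-M[:,1];z=M@[np.sin(a),0,-np.cos(a)];return np.c_[np.cross(y,z),y,z]
E
python3 - <<'E'
from h import *
from rig import *
np.set_printoptions(precision=4,suppress=True)
s=status.observe();p=s["position"];T=s["tool_rot"]
Rt=tool(3.88,40);print("rot",np.degrees(R.from_matrix(Rt@T.T).as_rotvec()))
M,t=pose([.675,.0868,.235,3.88])
for off in([-.10,.1284-.19,.035],[0,.1284-.19,.035],[0,.1284-.19,0]):
    g=M@(np.array(off)+[-.05,0,-.072])+t+Rt[:,2]*.0187;print(g,(g-p)*100)
print(p,s["grip_width"],s["ft_force"])
E
```

```text
time_s: 3.3
position: [0.4513, -0.296, 0.2311]
tool_rot: [[0.929, -0.272, 0.252], [-0.261, -0.962, -0.076], [0.263, 0.005, -0.965]]
ft_force: [-0.0, -0.4, -1.8]
grip_width: 0.0074
gripper_force: 48.9
rot [ -2.3244 -24.7771  19.4224]
[0.5415 0.016  0.1837] [ 9.0208 31.2026 -4.7417]
[0.6413 0.0228 0.1837] [18.9978 31.8793 -4.7417]
[0.6413 0.0228 0.1487] [18.9978 31.8793 -8.2417]
[ 0.4513 -0.296   0.2311] 0.007370171001261086 [-0.033  -0.3802 -1.8402]
```

```bash
python3 -m handwheel '0 3 0 -0.3 -3.1 2.4 0; 0 6 0 -0.6 -6.2 4.9 0; 0 9.5 0 -0.9 -9.3 7.3 0; 1 13 0 -1.2 -12.4 9.7 0; 2 16.5 0 -1.5 -15.5 12.1 0; 4 20 0 -1.7 -18.6 14.6 0; 6 23.5 -1 -2 -21.7 17 0; 7 27 -2 -2.3 -24.8 19.4 0'
python3 - <<'E'
from h import *
from rig import *
s=status.observe();p=s["position"];T=s["tool_rot"]
Rt=tool(3.88,40);print("rot",np.degrees(R.from_matrix(Rt@T.T).as_rotvec()),(np.array([.5415,.016,.1837])-p)*100)
E
```

```text
time_s: 3.97
position: [0.5215, -0.024, 0.2074]
tool_rot: [[0.766, 0.07, 0.639], [0.052, -0.998, 0.046], [0.641, -0.002, -0.768]]
ft_force: [1.8, 1.2, -1.0]
grip_width: 0.0073
gripper_force: 49.1
rot [-0.12191412 -0.13900835 -0.10757909] [ 1.99820376  3.99855643 -2.36906612]
```

```bash
python3 -m handwheel '0.7 2 -0.8 0 0 0 0; 1.4 3.2 -1.6 0 0 0 0; 2 4 -2.3 0 0 0 0; 2 4 -2.3 0 0 0 0;2 4 -2.3 0 0 0 0; 2 4 -2.3 0 0 0 0'
python3 - <<'E'
from h import *
from rig import *
import cv2
np.set_printoptions(precision=1,suppress=True)
s=status.observe();p=s["position"];T=s["tool_rot"];print(p*1000)
# predicted marker pose assuming nominal grasp
M=T@tool(0,40).T@np.eye(3); t=p-.0187*T[:,2]-M@[-.05,0,.06]
m=[]
for n,(x,y,w,h) in(("scene",(205,150,100,110)),("top",(230,120,100,110))):
    g=get_image(n)["color"][:,:,::-1].copy()
    c=cv2.resize(g[y:y+h,x:x+w],None,fx=4,fy=4,interpolation=cv2.INTER_CUBIC)
    for q in((0,-40,145),(0,40,145),(14,-40,114),(14,40,114),(2.5,-50,80),(2.5,50,80),(2.5,-50,0),(2.5,50,0),(-70,0,75)):
        u=proj(n,M@(np.array(q)/1000)+t);print(n,q,u)
        cv2.circle(c,tuple(int(v) for v in (u-[x,y]+.5)*4),2,(0,0,255),-1)
    m.append(c)
cv2.imwrite("pics/p7.png",np.hstack(m))
E
```

```text
time_s: 4.47
position: [0.5405, 0.0142, 0.1848]
tool_rot: [[0.768, 0.069, 0.637], [0.051, -0.998, 0.046], [0.639, -0.003, -0.769]]
ft_force: [0.3, -0.1, -0.9]
grip_width: 0.0072
gripper_force: 49.2
[540.5  14.2 184.8]
scene (0, -40, 145) [238.2 192.4]
scene (0, 40, 145) [265.6 201.5]
scene (14, -40, 114) [236.4 203.8]
scene (14, 40, 114) [263.4 212.9]
scene (2.5, -50, 80) [235.5 208.1]
scene (2.5, 50, 80) [268.6 219.4]
scene (2.5, -50, 0) [236.8 226.5]
scene (2.5, 50, 0) [268.4 237.7]
scene (-70, 0, 75) [262.8 197.3]
top (0, -40, 145) [291.4 174.8]
top (0, 40, 145) [264.1 176.1]
top (14, -40, 114) [290.8 171.8]
top (14, 40, 114) [264.1 173.1]
top (2.5, -50, 80) [293.9 177.2]
top (2.5, 50, 80) [261.3 178.7]
top (2.5, -50, 0) [293.  180.9]
top (2.5, 50, 0) [262.1 182.4]
top (-70, 0, 75) [278.8 201.6]
```

View pics/p7.png

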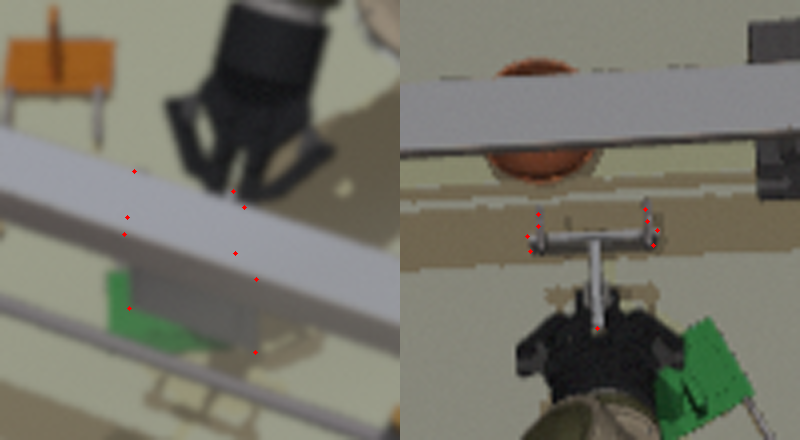

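The top view shows the held marker upright with its hooks at about (364,171) and (392,170) in full-image terms, and the plate matches the prediction to within about 3 mm. In the scene view the lower edge of the plate also fits. Now I move it over the rail.

```bash
python3 -m handwheel '2.5 0.2 0 0 0 0 0; 5 0.4 0 0 0 0 0; 7 0.6 0 0 0 0 0; 8.5 0.8 0 0 0 0 0; 9.3 0.8 0 0 0 0 0; 9.8 0.85 0 0 0 0 0; 10.1 0.86 0 0 0 0 0; 10.1 0.86 0 0 0 0 0' && python3 -m handwheel '0 0 0 0 0 0 0; 0.1 0 0 0 0 0 0; 0.2 0 0 0 0 0 0; 0.3 0 0 0 0 0 0; 0.3 0 0 0 0 0 0'
```

```text
time_s: 5.23
position: [0.6417, 0.0228, 0.1852]
tool_rot: [[0.767, 0.068, 0.638], [0.05, -0.998, 0.046], [0.64, -0.003, -0.769]]
ft_force: [-0.2, 0.2, -1.1]
grip_width: 0.0073
gripper_force: 49.2
time_s: 5.65
position: [0.645, 0.0231, 0.1853]
tool_rot: [[0.767, 0.069, 0.638], [0.051, -0.998, 0.046], [0.64, -0.003, -0.769]]
ft_force: [0.1, -0.1, -1.4]
grip_width: 0.0071
gripper_force: 49.2
```

```bash
python3 -m handwheel '0.1 0 0 0 0 0 0; 0.2 0 0 0 0 0 0;0.2 0 0 0 0 0 0' && python3 -m handwheel '0.1 0 0 0 0 0 0; 0.2 0 0 0 0 0 0;0.2 0 0 0 0 0 0'
```

```text
time_s: 5.9
position: [0.6471, 0.0231, 0.1852]
tool_rot: [[0.767, 0.069, 0.638], [0.051, -0.998, 0.046], [0.64, -0.003, -0.769]]
ft_force: [-0.1, 0.2, -2.3]
grip_width: 0.0073
gripper_force: 49.2
time_s: 6.15
position: [0.6483, 0.0233, 0.1846]
tool_rot: [[0.768, 0.069, 0.636], [0.051, -0.998, 0.047], [0.638, -0.004, -0.77]]
ft_force: [-5.4, -0.9, -0.8]
grip_width: 0.0072
gripper_force: 49.8
```

```bash
python3 -m handwheel '0.1 0 0 0 0 0 0; 0.2 0 0 0 0 0 0;0.2 0 0 0 0 0 0'
```

```text
time_s: 6.4
position: [0.6491, 0.0234, 0.1838]
tool_rot: [[0.77, 0.07, 0.634], [0.051, -0.998, 0.047], [0.636, -0.004, -0.772]]
ft_force: [-13.9, -2.3, 0.1]
grip_width: 0.0075
gripper_force: 50.9
```

```bash
python3 -m handwheel '-0.5 0 0 0 0 0 0; -0.85 -0.05 0 0 0 0 0; -0.85 -0.05 0 0 0 0 0;-0.85 -0.05 -0.8 0 0 0 0; -0.85 -0.05 -1.6 0 0 0 0; -0.85 -0.05 -2.2 0 0 0 0; -0.85 -0.05 -2.6 0 0 0 0; -0.85 -0.05 -2.6 0 0 0 0' && python3 -m handwheel '0 0 -0.2 0 0 0 0; 0 0 -0.4 0 0 0 0; 0 0 -0.5 0 0 0 0;0 0 -0.5 0 0 0 0'
```

```text
time_s: 7.07
position: [0.6421, 0.0227, 0.1575]
tool_rot: [[0.769, 0.069, 0.636], [0.05, -0.998, 0.047], [0.638, -0.004, -0.77]]
ft_force: [0.2, 0.9, -1.6]
grip_width: 0.0072
gripper_force: 49.2
time_s: 7.4
position: [0.6424, 0.0226, 0.1541]
tool_rot: [[0.767, 0.069, 0.638], [0.051, -0.998, 0.046], [0.64, -0.003, -0.769]]
ft_force: [-0.5, 0.1, -1.2]
grip_width: 0.0075
gripper_force: 49.2
```

```bash
python3 -m handwheel '0 0 -0.2 0 0 0 0; 0 0 -0.3 0 0 0 0;0 0 -0.3 0 0 0 0' && python3 -m handwheel '0 0 -0.1 0 0 0 0; 0 0 -0.2 0 0 0 0;0 0 -0.2 0 0 0 0'
```

```text
time_s: 7.65
position: [0.6423, 0.0227, 0.1509]
tool_rot: [[0.767, 0.069, 0.638], [0.051, -0.998, 0.047], [0.639, -0.003, -0.769]]
ft_force: [0.4, -0.4, -2.0]
grip_width: 0.0073
gripper_force: 49.2
time_s: 7.9
position: [0.643, 0.0224, 0.1498]
tool_rot: [[0.766, 0.068, 0.639], [0.051, -0.998, 0.046], [0.641, -0.003, -0.768]]
ft_force: [3.1, 0.4, 0.8]
grip_width: 0.0073
gripper_force: 49.3
```

```bash
python3 -m handwheel '0.1 0 0 0 0 0 0; 0.15 0 -0.1 0 0 0 0;0.15 0 -0.1 0 0 0 0; 0.15 0 -0.1 0 0 0 0'
python3 - <<'E'
from h import *
from rig import *
import cv2
s=status.observe();p=s["position"];T=s["tool_rot"]
M=T@tool(0,40).T; t=p-.0187*T[:,2]-M@[-.05,0,.06]
m=[]
for n,(x,y,w,h) in(("scene",(200,190,130,110)),("top",(230,120,66,110))):
    g=get_image(n)["color"][:,:,::-1].copy()
    c=cv2.resize(g[y:y+h,x:x+w],None,fx=4,fy=4,interpolation=cv2.INTER_CUBIC)
    for q in((0,-40,145),(0,40,145),(14,-40,114),(14,40,114),(2.5,-50,0),(2.5,50,0)):
        u=proj(n,M@(np.array(q)/1000)+t)
        cv2.circle(c,tuple(int(v) for v in (u-[x,y]+.5)*4),2,(0,0,255),-1)
    m.append(c)
cv2.imwrite("pics/p8.png",np.hstack(m))
E
```

```text
time_s: 8.23
position: [0.6442, 0.0226, 0.1486]
tool_rot: [[0.766, 0.069, 0.639], [0.051, -0.998, 0.046], [0.64, -0.003, -0.768]]
ft_force: [-0.2, -1.0, 2.3]
grip_width: 0.0075
gripper_force: 49.8
```

View pics/p8.png

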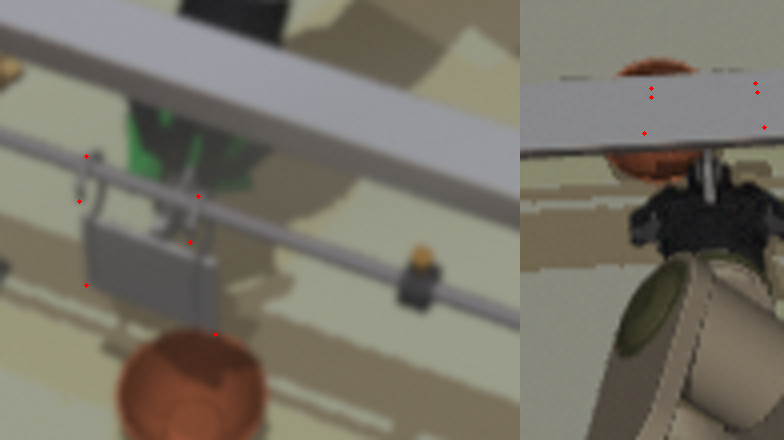

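Both hooks straddle the rail (scene crop hooks at (90,165) and (200,215)), about 19 cm from the collar at (420,280). Now I slide it along.

```bash
python3 -m handwheel '0 0 0.1 0 0 0 0; -0.1 1 0.1 0 0 0 0; -0.15 2.2 0.1 0 0 0 0; -0.25 3.4 0.1 0 0 0 0; -0.3 4.6 0.1 0 0 0 0; -0.4 5.6 0.1 0 0 0 0; -0.41 6 0.1 0 0 0 0; -0.41 6 0.1 0 0 0 0' && python3 -m handwheel '0 0 0 0 0 0 0; -0.07 1 0 0 0 0 0; -0.14 2 0 0 0 0 0; -0.2 3 0 0 0 0 0; -0.27 4 0 0 0 0 0; -0.34 5 0 0 0 0 0; -0.34 5 0 0 0 0 0'
```

```text
time_s: 9.0
position: [0.6394, 0.0835, 0.1488]
tool_rot: [[0.768, 0.07, 0.637], [0.052, -0.998, 0.047], [0.639, -0.003, -0.769]]
ft_force: [-0.7, 1.8, 1.6]
grip_width: 0.0074
gripper_force: 49.6
time_s: 9.58
position: [0.636, 0.1333, 0.1489]
tool_rot: [[0.768, 0.07, 0.637], [0.051, -0.998, 0.047], [0.639, -0.003, -0.769]]
ft_force: [-2.4, 0.8, 1.1]
grip_width: 0.0073
gripper_force: 49.7
```

```bash
python3 -m handwheel '-0.1 0.6 0 0 0 0 0; -0.15 1.2 0 0 0 0 0; -0.17 1.6 0 0 0 0 0; -0.17 1.6 0 0 0 0 0; -0.17 1.6 0 0 0 0 0' && python3 -m handwheel '0 0.1 0 0 0 0 0; 0 0.2 0 0 0 0 0; -0.02 0.3 0 0 0 0 0; -0.02 0.3 0 0 0 0 0'
python3 - <<'E'
from h import *
from rig import *
import cv2
s=status.observe();p=s["position"];T=s["tool_rot"]
M=T@tool(0,40).T; t=p-.0187*T[:,2]-M@[-.05,0,.06]
n="scene";x,y,w,h=230,200,110,100
c=cv2.resize(get_image(n)["color"][y:y+h,x:x+w,::-1],None,fx=6,fy=6,interpolation=cv2.INTER_CUBIC)
cv2.imwrite("pics/p9.png",c)
E
```

```text
time_s: 10.0
position: [0.6346, 0.1484, 0.1489]
tool_rot: [[0.767, 0.069, 0.637], [0.051, -0.998, 0.047], [0.639, -0.003, -0.769]]
ft_force: [-0.1, 0.6, -0.2]
grip_width: 0.0072
gripper_force: 49.4
time_s: 10.33
position: [0.6345, 0.1516, 0.1491]
tool_rot: [[0.767, 0.069, 0.638], [0.051, -0.998, 0.046], [0.639, -0.003, -0.769]]
ft_force: [1.0, -0.3, -1.7]
grip_width: 0.0075
gripper_force: 49.3
```

View pics/p9.png

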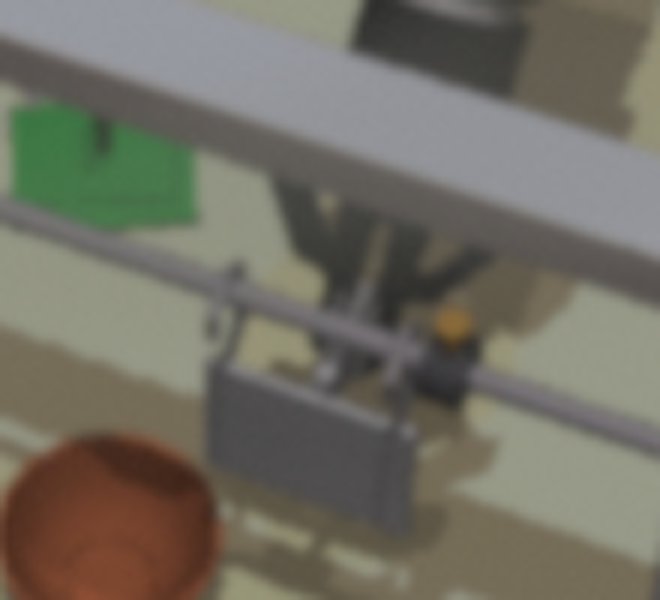

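The gap to the collar is about 5 mm (hook at (400,360), collar face at (420,370) in the crop). I creep in now.

```bash
for i in 1; do :; done; python3 -m handwheel '-0.01 0.1 0 0 0 0 0; -0.02 0.2 0 0 0 0 0; -0.02 0.2 0 0 0 0 0; -0.02 0.2 0 0 0 0 0'
```

```text
time_s: 10.72
position: [0.6343, 0.1538, 0.1491]
tool_rot: [[0.767, 0.069, 0.638], [0.051, -0.998, 0.047], [0.639, -0.003, -0.769]]
ft_force: [0.3, -0.4, -1.0]
grip_width: 0.007
gripper_force: 49.3
```

```bash
python3 -m handwheel '-0.01 0.1 0 0 0 0 0; -0.01 0.1 0 0 0 0 0; -0.01 0.1 0 0 0 0 0'
```

```text
time_s: 10.97
position: [0.6342, 0.1547, 0.1491]
tool_rot: [[0.767, 0.069, 0.638], [0.051, -0.998, 0.047], [0.639, -0.003, -0.769]]
ft_force: [1.4, -0.3, -0.1]
grip_width: 0.0073
gripper_force: 49.3
```

```bash
python3 -m handwheel '-0.01 0.1 0 0 0 0 0; -0.01 0.1 0 0 0 0 0; -0.01 0.1 0 0 0 0 0'
```

```text
time_s: 11.22
position: [0.6341, 0.1557, 0.1491]
tool_rot: [[0.767, 0.069, 0.638], [0.051, -0.998, 0.047], [0.64, -0.003, -0.769]]
ft_force: [0.3, -0.1, -0.4]
grip_width: 0.0075
gripper_force: 49.3
```

```bash
python3 -m handwheel '-0.01 0.1 0 0 0 0 0; -0.01 0.1 0 0 0 0 0; -0.01 0.1 0 0 0 0 0'
```

```text
time_s: 11.47
position: [0.634, 0.1567, 0.1491]
tool_rot: [[0.767, 0.069, 0.638], [0.051, -0.998, 0.047], [0.64, -0.003, -0.769]]
ft_force: [0.5, -0.0, -0.8]
grip_width: 0.0071
gripper_force: 49.2
```

```bash
python3 -m handwheel '-0.01 0.1 0 0 0 0 0; -0.01 0.1 0 0 0 0 0; -0.01 0.1 0 0 0 0 0'
```

```text
time_s: 11.72
position: [0.6339, 0.1577, 0.1492]
tool_rot: [[0.767, 0.069, 0.638], [0.051, -0.998, 0.047], [0.64, -0.003, -0.769]]
ft_force: [-0.4, -0.7, -0.9]
grip_width: 0.0074
gripper_force: 49.2
```

```bash
python3 -m handwheel '-0.01 0.1 0 0 0 0 0; -0.01 0.1 0 0 0 0 0; -0.01 0.1 0 0 0 0 0'
```

```text
time_s: 11.97
position: [0.6338, 0.1587, 0.1492]
tool_rot: [[0.767, 0.069, 0.638], [0.051, -0.998, 0.046], [0.64, -0.003, -0.769]]
ft_force: [0.8, -0.5, -1.8]
grip_width: 0.0077
gripper_force: 49.2
```

```bash
python3 -m handwheel '-0.01 0.1 0 0 0 0 0; -0.01 0.1 0 0 0 0 0; -0.01 0.1 0 0 0 0 0'
```

```text
time_s: 12.22
position: [0.6338, 0.1591, 0.1492]
tool_rot: [[0.767, 0.068, 0.638], [0.05, -0.998, 0.046], [0.64, -0.003, -0.769]]
ft_force: [0.5, -5.2, -1.0]
grip_width: 0.0073
gripper_force: 49.4
```

Contact reads 5 N, below the slip load of the collar. I relieve it, release and back out along the tool axis.

```bash
python3 -m handwheel '0 -0.08 -0.05 0 0 0 0; 0 -0.08 -0.05 0 0 0 0; 0 -0.08 -0.05 0 0 0 0' 20 && python3 -m handwheel '0 0 0 0 0 0 0.1; 0 0 0 0 0 0 0.2; 0 0 0 0 0 0 0.4; 0 0 0 0 0 0 0.4; 0 0 0 0 0 0 0.4; 0 0 0 0 0 0 0.4; 0 0 0 0 0 0 0.4; 0 0 0 0 0 0 0.4'
python3 -m handwheel '-0.6 0 0.8 0 0 0 0.4; -1.5 -0.1 1.8 0 0 0 0.4; -2.8 -0.2 3.4 0 0 0 0.4; -4.4 -0.3 5.4 0 0 0 0.4; -6 -0.4 7.2 0 0 0 0.4; -8 -0.6 9.2 0 0 0 0.4; -10 -0.7 10 0 0 0 0.4; -12 -0.8 10 0 0 0 0.4'
python3 -m handwheel '-4 0 0 0 0 0 0.4; -8 0 0 0 0 0 0.4; -8 0 0 0 0 0 0.4; -8 0 0 0 0 0 0.4; -8 0 0 0 0 0 0.4; -8 0 0 0 0 0 0.4; -8 0 0 0 0 0 0.4; -8 0 0 0 0 0 0.4'
python3 - <<'E'
from rig import *
import cv2
x,y,w,h=230,200,110,100
cv2.imwrite("pics/p10.png",cv2.resize(get_image("scene")["color"][y:y+h,x:x+w,::-1],None,fx=6,fy=6,interpolation=cv2.INTER_CUBIC))
E
```

```text
time_s: 12.47
position: [0.6339, 0.1588, 0.149]
tool_rot: [[0.766, 0.069, 0.639], [0.051, -0.998, 0.046], [0.64, -0.003, -0.768]]
ft_force: [0.4, -2.3, 0.3]
grip_width: 0.0074
gripper_force: 49.5
time_s: 13.13
position: [0.6337, 0.1589, 0.1486]
tool_rot: [[0.767, 0.069, 0.638], [0.051, -0.998, 0.047], [0.64, -0.003, -0.769]]
ft_force: [-0.3, -0.1, -0.1]
grip_width: 0.0342
gripper_force: 0.0
time_s: 13.8
position: [0.513, 0.1508, 0.2516]
tool_rot: [[0.764, 0.069, 0.642], [0.051, -0.998, 0.047], [0.643, -0.003, -0.766]]
ft_force: [0.6, -0.1, 0.4]
grip_width: 0.034
gripper_force: 0.0
time_s: 14.47
position: [0.4343, 0.1507, 0.2485]
tool_rot: [[0.767, 0.068, 0.638], [0.051, -0.998, 0.046], [0.639, -0.003, -0.769]]
ft_force: [0.8, 0.9, -0.4]
grip_width: 0.0339
gripper_force: 0.0
```

View pics/p10.png

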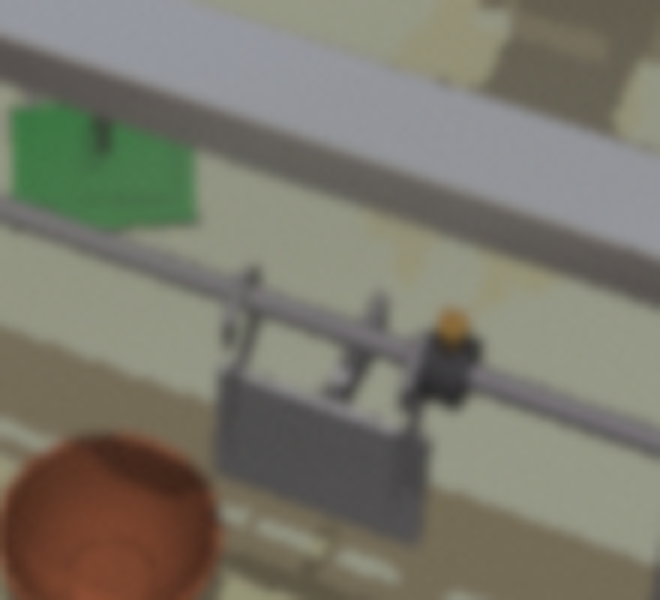

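The marker hangs by both hooks, with its right hook against the collar (crop (415,370)). The collar's screw is still at (452,325), as before. I let any swing die out, then hand in.

```bash
for k in 1 2 3 4 5 6; do python3 -m handwheel '0 0 0 0 0 0 0.4; 0 0 0 0 0 0 0.4; 0 0 0 0 0 0 0.4; 0 0 0 0 0 0 0.4; 0 0 0 0 0 0 0.4; 0 0 0 0 0 0 0.4; 0 0 0 0 0 0 0.4; 0 0 0 0 0 0 0.4' | head -1; done; python3 -c "
from rig import env
print(env.close_job())"
```

```text
time_s: 15.18
time_s: 15.85
time_s: 16.52
time_s: 17.18
time_s: 17.85
time_s: 18.52
the job is handed in; nothing more can be done
None
```

I hung the marker by both hooks, slid it along the rail to touch the collar (about 5 N, collar not visibly moved), let go, and handed the job in at about 18.5 s; no verdict was returned.

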